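# Wedge a taper-shank target post into its pedestal and carry the pedestal by it

### The job

Take the pinhole target post out of its parking stand, set its tapered shank into the bore of the round pedestal on the rubber pad and push it down firmly until it wedges there, pressing with no more than about 25 N. Then lift the pedestal by the post, held by the taper's friction alone, and set it down flat inside the round locating ring on the table, post upright, without moving the things that stand around.

Things in the scene. Friction and masses are not known exactly. Their poses are not given: they have to be found in the camera images.
- post: Steel pinhole target post, 112 mm tall, 0.12 kg, upright in the stand. Origin: centre of the small lower end of its round tapered shank, z up the post. Shank diameter 16 mm at z = 0 growing evenly to 26 mm at z = 50 mm; collar 36 mm diameter, z 50 to 56 mm; neck 16 mm diameter up to 68 mm; flat head from 68 mm to the top.
- post_head (a point): Centre of the post's grey flat head, 90 mm above the post's origin; axes as the post's. The head is 16 mm thick along x, 36 mm wide along y and 44 mm tall: pinch it across its 16 mm thickness.
- stand: Fixed aluminium parking stand, block 70 x 70 mm, 60 mm tall, origin at the centre of its underside on the table. The post hangs loosely in a plain 30 mm hole in its top, collar resting on the top, shank 50 mm deep in the hole: raise it over 50 mm to clear.
- pedestal: Loose round aluminium pedestal, 100 mm diameter, 50 mm tall, about 0.7 kg, too wide to grip. Origin: centre of its underside, z up. It stands on the pad. A taper-fitted post carries it only if it was pushed in hard enough: less than about 12 N may let go, 17 to 23 N is safe.
- bore_mouth (a point): Centre of the pedestal's top face, over the bore. In it a brass liner with the shank's taper, mouth 21 mm wide, about 7 mm below the top. Liners sit up to 6 mm higher or lower, so the final depth is unknown: on average the shank first fits when the post's origin is 34 mm below this point, and push sinks it a few mm more. The collar never touches the pedestal.
- pad: Fixed flat rubber assembly pad, 140 x 140 mm, 6 mm thick. Origin: centre of its underside, on the table. It must never be loaded with more than 25 N of push besides the weight of the parts on it.
- nest: Fixed dark steel locating ring on the table, 134 mm outer and 108 mm inner diameter, 10 mm tall, open in the middle down to the table. Origin: centre of its underside, on the table. The pedestal goes inside it, 4 mm of play all round, standing on the table.
- lens_tube: Bystander: black tube standing on end, 30 mm diameter, 45 mm tall; origin centre of its underside.
- iris_ring: Bystander: black ring on edge, 14 x 43 x 42 mm tall; origin centre of its underside.
- beam_block: Bystander: black finned block, 26 x 50 x 58 mm tall; origin centre of its underside.
- lens_case: Bystander: white round case, 57 mm diameter, 20 mm tall; origin centre of its underside.
Not all that is in view belongs to the job. Leave any yellow look-alike of the post alone. Leave any green look-alike of the pedestal alone.

How it is judged:
On the way, in this order (a step that is already met when the one before it is completed fails the run):
1. the post's shank is in the pedestal's bore, the pedestal still on the pad (horizontal distance between post and pedestal below 0.005 m and z of post in the frame of pedestal below 0.03 m and contact force between pedestal and pad above 1 N), for 0.2 s.
2. the pedestal hangs from the post, lifted clear, touched by no finger (height (world z) of pedestal above 0.025 m and z of post in the frame of pedestal below 0.03 m and angle between the z axis of post and the z axis of pedestal, either way round below 0.1 rad and contact force between pedestal and the fingers below 0.3 N), for 0.3 s.
At the end, for the whole second after the job is handed in: The pedestal stands flat on the table inside the ring (within 7 mm of its centre, underside within 3 mm of the table, tilt under 0.05 rad), the post upright in it (tilt under 0.08 rad, origin within 5 mm of its axis and under 30 mm above its underside), both at rest (horizontal distance between pedestal and nest below 0.007 m and height (world z) of pedestal below 0.003 m and angle between pedestal's own z axis and vertical below 0.05 rad and angle between post's own z axis and vertical below 0.08 rad and horizontal distance between post and pedestal below 0.005 m and z of post in the frame of pedestal below 0.03 m and linear speed of each of pedestal, post below 0.01 m/s); the robot touches nothing.
It fails at once if the pad is loaded with more than about 25 N of push (35 N with the parts' weight) (contact force between pedestal and pad above 35 N).
It fails at once if a bystander is moved by more than 20 mm (distance of any of lens_tube, iris_ring, beam_block, lens_case from where it was at the start of the episode above 0.02 m).
It also fails if it takes over 72 s, if anything falls off the work surface, if the arm or the gripper's body presses on something with over 40 N, if the wrist force passes 120 N, or if a joint passes its speed limit or range.

### The arm

A 7-joint arm with a two-finger parallel gripper is mounted at the origin on a cart in front of the work surface, level with it; the furniture and walls round the work are solid. World frame = base frame: x ahead of the robot, y to its left, z up, the work surface at z = 0. Lengths are in m, angles in rad, forces in N, time in s.
With the tool pointing down it reaches from about 0.35 to 0.9 m from the base axis. Payload 7.2 kg.
Tool frame: the origin (TCP) lies midway between the tips of the shut fingers; the grasp point (between the pads) lies 19 mm behind it (r.grip_depth is the distance from the TCP to the grasp point, in m); y points along the fingers, x is the direction in which the jaws open and shut, and the axes are right-handed (so a half turn about y gives the same grasp; the last joint's range is limited). The gripper opens to 88 mm and grips with 3 to 60 N. Pads are 20 mm wide; open, the fingers measure 115 mm over their backs; the gripper's body (75 mm by 178 mm) begins 61 mm behind the grasp point.
Start: joints at [1.145, 0.411, -0.013, 1.596, 0.006, 1.134, -0.082], TCP at [0.219, -0.585, 0.223] pointing down, gripper open.
Joint ranges: [-2.95, 2.95], [-0.29, 1.99], [-1.47, 1.44], [0.14, 2.54], [-1.03, 4.17], [0.13, 1.85], [-2.86, 2.86]. Speed limits (rad/s): [2.39, 2.39, 3.01, 3.01, 3.14, 3.14, 3.14].

### API

Orientations are given as a unit quaternion [w, x, y, z].
In Python, from cell import r gives the robot as it stands. Calls block until the motion is done:
- r.movep(position, orientation): joint-space move of the TCP to a pose.
- r.move_straight(position, rate=0.15, orientation=None, contact_N=None): straight line of the TCP; orientation=None keeps the orientation; rate is the mean speed in m/s. With contact_N (N) it stops when the force on the tool has changed by that much, and returns True; else False.
- r.move_j(angles): joint-space move.
- r.ungrasp() and r.gripper_close(f_grip=None): open the fingers fully, or close them until they stop; f_grip is the grip in N (None keeps the last).
- r.dwell(seconds).
- r.ik(position, orientation): joint angles nearest the present ones, or None.
- r.get_obs(): the state.
- r.grab_frame(name): name is "side" or "top" or "wrist"; returns a dict with "image" (480x640x3 uint8, blue, green, red), "fovy" (degrees; the focal length in pixels is half the picture's height over the tangent of half this angle, whatever the lens; pixels are square), "cx", "cy" (the principal point, pixels), "rvec" (rotation vector, rad) and "tvec" (3), from world to camera coordinates, as OpenCV has them; the wrist camera has in their place "tool_from_camera" (4x4, takes a point from camera to tool coordinates, whose origin is the TCP and whose axes are the tool frame's). Camera axes: x right, y down, z forward; pixel columns grow to the right and rows downward; lengths in m; the calibration is good to about 2 mm. A picture is of the moment at which its call begins: read the wrist's pose just before it. There is no depth.
A pose or a line that the arm cannot do raises r.IKError and nothing moves.
- r.finish_job(): hands the job in, once; it reports no verdict.
The state is a dict: "time_s": time; "q": joint angles; "joint_velocities": joint speeds; "tau": joint torques, N m; "eef_pos": TCP position; "tcp_rot": TCP orientation; "contact_force": force on the tool from outside, world axes, zero at the start; "torque": the same for the moment, N m; "opening": finger opening in m.
Only numpy, scipy, OpenCV 4.12 (cv2) and the standard library are available. Lean on these libraries where they do the work, as an engineer would, in place of code of your own. Each camera call takes 0.05 s, during which the arm holds its last target. There are 200 camera calls.

## Working session

There is one attempt and no reset: what is moved stays moved. The work goes in short steps, each a Python script; the robot and the scene stay as the last script left them, time stands still between calls to the robot, and variables do not carry over. Pictures are saved under pics/ and viewed, about 8 in all and at most 12, crops included, and the job is handed in when it is done.

```bash
mkdir -p pics; ls
cat > h.py <<'E'
import numpy as np, cv2
from cell import r
def grab(n):
    f=r.grab_frame(n); return f
def K(f):
    h=f["image"].shape[0]; F=h/2/np.tan(np.radians(f["fovy"])/2)
    return np.array([[F,0,f["cx"]],[0,F,f["cy"]],[0,0,1.]])
def ext(f):  # world->cam
    return cv2.Rodrigues(np.array(f["rvec"],float))[0], np.array(f["tvec"],float).ravel()
def plane(f,uv,z):
    R,t=ext(f); d=R.T@np.linalg.inv(K(f))@np.array([*uv,1.]); c=-R.T@t
    return c+d*(z-c[2])/d[2]
def proj(f,P):
    R,t=ext(f); p=K(f)@(R@np.asarray(P,float)+t); return p[:2]/p[2]
E
python3 - <<'E'
from h import *
import pickle
for n in("side","top"):
    f=grab(n); pickle.dump(f,open(n+".pkl","wb")); cv2.imwrite(f"pics/{n}.png",f["image"])
    R,t=ext(f); print(n,f["fovy"],f["cx"],f["cy"],-R.T@t,[k for k in f])
o=r.get_obs(); print(o["time_s"],o["eef_pos"],o["tcp_rot"],o["opening"])
E
```

```text
pics
side 49.02701975039878 316.81710931659654 237.07145537340915 [0.09631725 0.6309065  0.59831372] ['image', 'fovy', 'cx', 'cy', 'rvec', 'tvec']
top 57.98966944401499 319.349949151623 245.7323939817683 [ 0.50165321 -0.06479786  0.94065673] ['image', 'fovy', 'cx', 'cy', 'rvec', 'tvec']
0.1 [ 0.21867699 -0.58502899  0.22192353] [ 0.58124311 -0.58074495  0.40346466 -0.4026264 ] 0.0877720800815628
```

View pics/top.png

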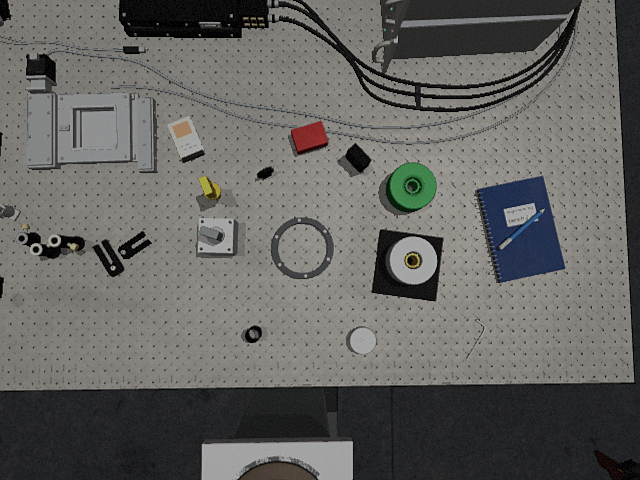

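View pics/side.png

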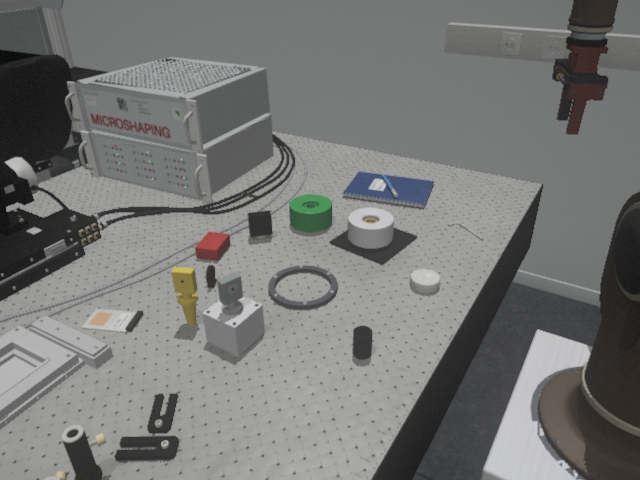

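Top view: the post candidates are the grey head at (211,236) in the stand and the yellow one at (209,188). The grey one in the stand fits. The pedestal candidates are the white/aluminium one on the pad at (411,261) and the green one at (411,187). The one on the pad fits. The nest is at (302,247). I'll confirm with an enlarged montage.

Run:
```python
from h import *
import pickle
T=pickle.load(open("top.pkl","rb"));S=pickle.load(open("side.pkl","rb"))
def crop(f,u,v,w,h,s): return cv2.resize(f["image"][v:v+h,u:u+w],None,fx=s,fy=s,interpolation=cv2.INTER_CUBIC)
a=crop(T,186,170,66,100,6)[:600,:396]; b=crop(T,366,222,80,60,5); c=crop(S,160,255,115,105,3)[:300,:345]
im=np.zeros((600,800,3),np.uint8); im[:a.shape[0],:a.shape[1]]=a; im[:300,400:]=b; im[300:300+c.shape[0],400:400+c.shape[1]]=c
cv2.imwrite("pics/m1.png",im)
# blob/ellipse fits
g=cv2.cvtColor(T["image"],cv2.COLOR_BGR2GRAY)
def blob(f,box,mask,z,name,fill=True):
    u,v,w,h=box; m=mask(f["image"][v:v+h,u:u+w].astype(int)).astype(np.uint8)
    cs,_=cv2.findContours(m,cv2.RETR_EXTERNAL,cv2.CHAIN_APPROX_NONE); c=max(cs,key=cv2.contourArea)
    e=cv2.fitEllipse(cv2.convexHull(c)); rc=cv2.minAreaRect(c)
    e0=np.array(e[0])+[u,v]; r0=np.array(rc[0])+[u,v]
    print(name,"ell",e0.round(1),np.round(e[1],1),plane(f,e0,z).round(4),"rect",r0.round(1),np.round(rc[1],1),rc[2],plane(f,r0,z).round(4))
    return c+[u,v]
blob(T,(386,234,52,52),lambda i:i.min(2)>135,.056,"pedtop")
blob(T,(366,225,85,80),lambda i:i.max(2)<55,.006,"pad")
blob(T,(262,208,80,80),lambda i:i.max(2)<105,.01,"nest")
blob(T,(186,208,62,60),lambda i:i.min(2)>150,.06,"stand")
```

```text
pedtop ell [413.1 259.9] [46.7 47.3] [ 0.529  -0.2834  0.056 ] rect [413. 260.] [46. 46.] 90.0 [ 0.5288 -0.2831  0.056 ]
pad ell [406.9 264.3] [81.2 81.7] [ 0.5209 -0.282   0.006 ] rect [407.1 265. ] [64.5 64.2] 7.594643592834473 [ 0.5195 -0.2824  0.006 ]
nest ell [301.9 247.7] [62.7 63.9] [ 0.5579 -0.0543  0.01  ] rect [301.5 247. ] [62. 63.] 90.0 [ 0.5593 -0.0535  0.01  ]
stand ell [215.  234.3] [40.3 47.4] [0.5828 0.1212 0.06  ] rect [215. 235.] [34. 34.] 90.0 [0.5813 0.1211 0.06  ]
```

View pics/m1.png

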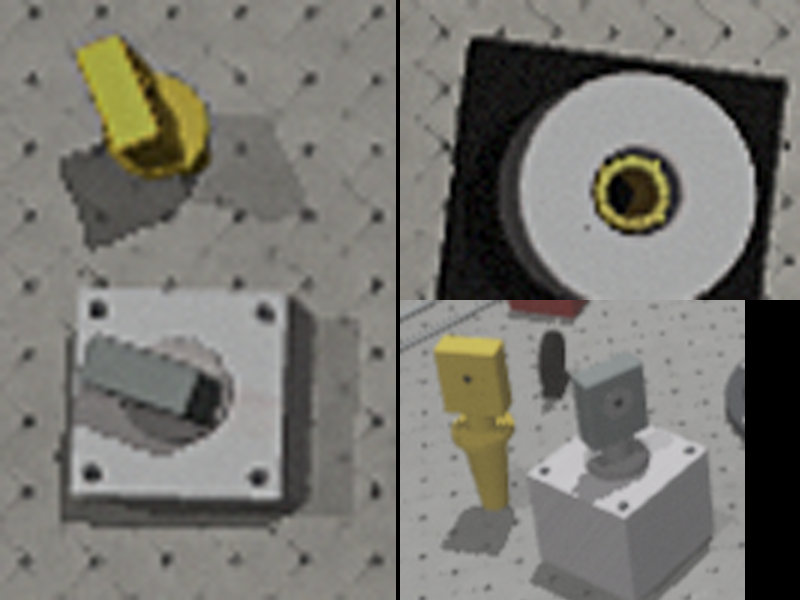

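The crop confirms it. The grey head sits in the aluminium stand with its top at about (209.3,232.8) and long edge tilted about 19° in the image. The pedestal with the brass liner is on the pad, and the yellow one stands free on the table. Next I'll take wrist looks at pedestal, nest and stand.

```bash
cat >> h.py <<'E'
from scipy.spatial.transform import Rotation as Ro
def quat(th): # tool down, jaw axis at world angle th
    c,s=np.cos(th),np.sin(th); M=np.array([[c,s,0],[s,-c,0],[0,0,-1.]])
    return Ro.from_matrix(M).as_quat(scalar_first=True)
def wrist():
    o=r.get_obs(); f=r.grab_frame("wrist")
    W=np.eye(4); W[:3,:3]=Ro.from_quat(o["tcp_rot"],scalar_first=True).as_matrix(); W[:3,3]=o["eef_pos"]
    C=np.linalg.inv(W@np.array(f["tool_from_camera"]))
    f["rvec"]=cv2.Rodrigues(C[:3,:3])[0]; f["tvec"]=C[:3,3]; f["tcp"]=o["eef_pos"]; return f
E
python3 - <<'E'
from h import *
import pickle
T=pickle.load(open("top.pkl","rb"))
e=[plane(T,np.array(p)/6+[186,170],.122) for p in[(92,335),(203,370),(188,418),(83,378)]]
for p in e: print(p.round(4))
c=np.mean(e,0); print("head",c)
o=r.get_obs(); M=Ro.from_quat(o["tcp_rot"],scalar_first=True).as_matrix(); print(M.round(2), o["contact_force"])
for k in range(2):
    th=np.radians(-19.3)+np.pi*k
    for P in([.529,-.283,.3],[.558,-.054,.3],[c[0],c[1],.3],[c[0],c[1],.08],[.529,-.283,.1]): 
        q=r.ik(P,quat(th)); print(k,P,None if q is None else np.round(q,2))
E
```

```text
[0.5931 0.1338 0.122 ]
[0.582 0.099 0.122]
[0.5668 0.1036 0.122 ]
[0.5796 0.1364 0.122 ]
head [0.58036618 0.11821334 0.122     ]
[[ 0.35 -0.    0.94]
 [-0.94  0.    0.35]
 [-0.   -1.   -0.  ]] [-0.16821167 -0.76039931 -0.15565901]
0 [0.529, -0.283, 0.3] [-0.29  0.79  0.19  1.73  1.09  1.75 -0.95]
0 [0.558, -0.054, 0.3] [-0.83  0.98  0.61  1.5   0.69  1.81 -0.72]
0 [np.float64(0.5803661824797509), np.float64(0.11821334321429333), 0.3] None
0 [np.float64(0.5803661824797509), np.float64(0.11821334321429333), 0.08] None
0 [0.529, -0.283, 0.1] [-0.17  1.11  0.02  1.65  1.09  1.74 -1.22]
1 [0.529, -0.283, 0.3] [ 1.17  0.95 -0.43  1.42 -0.94  1.78 -2.43]
1 [0.558, -0.054, 0.3] [ 1.23  0.9  -0.84  1.83 -0.95  1.27 -2.37]
1 [np.float64(0.5803661824797509), np.float64(0.11821334321429333), 0.3] [ 1.2   1.11 -1.24  2.01 -0.92  0.73 -2.39]
1 [np.float64(0.5803661824797509), np.float64(0.11821334321429333), 0.08] [ 1.01  1.34 -0.84  1.93 -1.01  0.84 -1.95]
1 [0.529, -0.283, 0.1] [ 1.05  1.21 -0.22  1.36 -0.93  1.76 -2.16]
```

The approach axis is tool y, not z. I'll correct the helper.

```bash
cat >> h.py <<'E'
def quat(th): # tool y down, jaw axis x at world angle th
    c,s=np.cos(th),np.sin(th); M=np.array([[c,0,-s],[s,0,c],[0,-1.,0]])
    return Ro.from_matrix(M).as_quat(scalar_first=True)
E
python3 - <<'E'
from h import *
c=np.array([.5803,.1182])
for k in range(2):
    th=np.radians(-19.3)+np.pi*k
    for P in([.529,-.283,.3],[.558,-.054,.3],[c[0],c[1],.3],[c[0],c[1],.08],[.529,-.283,.1]): 
        q=r.ik(P,quat(th)); print(k,P,None if q is None else np.round(q,2))
f=wrist(); print(np.round(f["tool_from_camera"],3),f["fovy"],f["cx"],f["cy"])
E
```

```text
0 [0.529, -0.283, 0.3] [ 0.66  0.34 -0.34  1.53  0.12  1.29 -0.03]
0 [0.558, -0.054, 0.3] [ 0.48  0.3  -0.61  1.62  0.18  1.28 -0.49]
0 [np.float64(0.5803), np.float64(0.1182), 0.3] [ 0.29  0.41 -0.79  1.53  0.3   1.33 -0.87]
0 [np.float64(0.5803), np.float64(0.1182), 0.08] [ 0.21  0.61 -0.68  1.78  0.47  0.92 -1.02]
0 [0.529, -0.283, 0.1] [ 0.65  0.52 -0.32  1.76  0.2   0.89 -0.1 ]
1 [0.529, -0.283, 0.3] [-0.4   0.56  1.26  1.6  -0.54  1.38 -2.55]
1 [0.558, -0.054, 0.3] [ 0.87  0.51 -1.23  1.59  0.48  1.39  2.39]
1 [np.float64(0.5803), np.float64(0.1182), 0.3] [ 0.52  0.58 -1.23  1.52  0.55  1.43  2.07]
1 [np.float64(0.5803), np.float64(0.1182), 0.08] [ 0.51  0.89 -1.24  1.76  0.92  1.2   1.79]
1 [0.529, -0.283, 0.1] [-0.36  0.87  1.25  1.83 -0.92  1.16 -2.26]
[[ 1.    -0.     0.     0.   ]
 [-0.001 -0.302  0.953 -0.162]
 [-0.    -0.953 -0.302  0.083]
 [ 0.     0.     0.     1.   ]] 68.28819564011654 323.24028796100873 248.70119275800445
```

Run:
```python
from h import *
import pickle
th=np.radians(-19.3); q=quat(th)
D={}
for n,P in dict(ped=[.529,-.283,.24],nest=[.558,-.054,.24],stand=[.580,.118,.25]).items():
    r.movep(P,q); r.dwell(.15); D[n]=wrist()
pickle.dump(D,open("w.pkl","wb")); print(r.get_obs()["time_s"])
im=np.vstack([np.hstack([cv2.resize(D[n]["image"],(400,300),interpolation=cv2.INTER_AREA) for n in("ped","nest")]),
 np.hstack([cv2.resize(D["stand"]["image"],(400,300),interpolation=cv2.INTER_AREA),np.zeros((300,400,3),np.uint8)])])
cv2.imwrite("pics/w1.png",im)
```

```text
3.9833
```

View pics/w1.png

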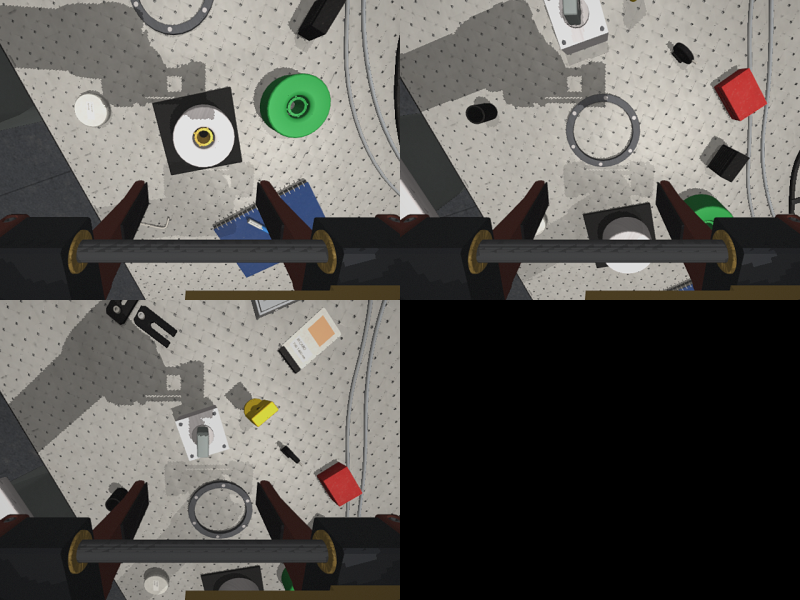

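Wrist views in full-image pixels: pedestal top about (325,217), nest about (323,208) and head about (325,220) beside the fingers. Now I'll fit them precisely.

Run:
```python
from h import *
import pickle
D=pickle.load(open("w.pkl","rb"))
def fit(f,box,mask,z,name,k=3):
    u,v,w,h=box; m=mask(f["image"][v:v+h,u:u+w].astype(int)).astype(np.uint8)
    m=cv2.morphologyEx(m,cv2.MORPH_OPEN,np.ones((k,k),np.uint8))
    cs,_=cv2.findContours(m,cv2.RETR_EXTERNAL,cv2.CHAIN_APPROX_NONE); c=max(cs,key=cv2.contourArea)[:,0]+[u,v]
    hl=cv2.convexHull(c.astype(np.int32))[:,0]
    P=np.array([plane(f,p,z)[:2] for p in hl]).astype(np.float32)
    ctr,rad=cv2.minEnclosingCircle(P); e=cv2.fitEllipse(P*1000)
    print(name,"circ",np.round(ctr,4),round(rad,4),"ell",np.round(e[0],1),np.round(e[1],1)); return c
fit(D["ped"],(270,150,110,125),lambda i:i.min(2)>150,.056,"ped")
fit(D["ped"],(295,190,60,60),lambda i:(i[...,2]-i[...,0]>50),.049,"liner",1)
fit(D["nest"],(255,140,135,135),lambda i:i.max(2)<115,.01,"nest")
f=D["stand"]; c=fit(f,(270,160,110,110),lambda i:i.min(2)>160,.06,"stand"); print(cv2.minAreaRect(c.astype(np.int32)))
# predicted head outline with current guess
im=cv2.resize(f["image"][170:270,270:390],None,fx=6,fy=6,interpolation=cv2.INTER_CUBIC)
def q(P): return tuple(((proj(f,P)-[270,170])*6+2.5).astype(int))
th=np.radians(-19.3);c,s=np.cos(th),np.sin(th)
for z,col in((.122,(0,0,255)),(.078,(255,0,0))):
    pts=[q([.5803+a*c-b*s,.1182+a*s+b*c,z]) for a,b in((.008,.018),(.008,-.018),(-.008,-.018),(-.008,.018))]
    cv2.polylines(im,[np.array(pts)],True,col,1)
cv2.imwrite("pics/head.png",im)
```

```text
ped circ [ 0.5309 -0.2833] 0.0493 ell [ 530.8 -283.4] [97.1 98.2]
liner circ [ 0.531  -0.2831] 0.0175 ell [ 530.8 -283.1] [31.7 32.7]
nest circ [ 0.5515 -0.0361] 0.0861 ell [555.4 -40.3] [130.8 169.6]
stand circ [0.6085 0.113 ] 0.0553 ell [610.5 110.3] [ 80.  112.4]
((351.5, 211.5), (103.0, 55.0), 90.0)
```

View pics/head.png

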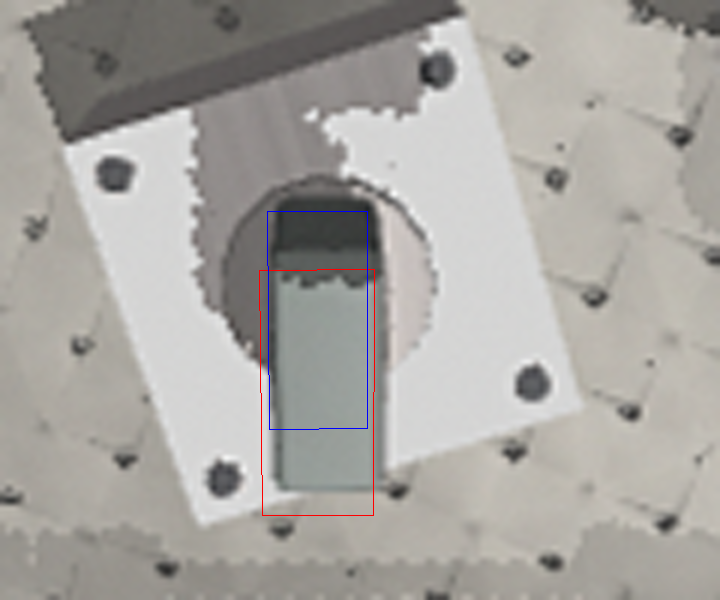

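Overlay: the actual top face has corners at about (275,250), (380,248), (385,488) and (281,489), so the guess is off by a few mm and about 1°. I'll refine the head and fit the nest on a rectified image.

Run:
```python
from h import *
import pickle
D=pickle.load(open("w.pkl","rb"))
f=D["stand"]
e=np.array([plane(f,(np.array(p)-2.5)/6+[270,170],.122) for p in[(275,250),(380,248),(385,488),(281,489)]])
print("head",e.mean(0).round(4)); l=(e[2]+e[3]-e[0]-e[1]); print("jaw ang",np.degrees(np.arctan2(l[1],l[0]))%180-90, np.linalg.norm(l)/2, np.linalg.norm(e[1]-e[0]))
def rect(f,c,z,half=.1,px=.0005):
    n=int(2*half/px); w=[(c[0]+a*half,c[1]+b*half,z) for a,b in((-1,-1),(1,-1),(1,1),(-1,1))]
    src=np.float32([proj(f,p) for p in w]); H=cv2.getPerspectiveTransform(src,np.float32([[0,0],[n,0],[n,n],[0,n]]))
    return cv2.warpPerspective(f["image"],H,(n,n))
T=pickle.load(open("top.pkl","rb"))
for nm,f,c,z,ra in(("nest",D["nest"],(.558,-.054),.01,(.054,.067)),("nestT",T,(.558,-.054),.01,(.054,.067)),("ped",D["ped"],(.53,-.283),.056,(.05,)),("pedT",T,(.53,-.283),.056,(.05,))):
    g=cv2.GaussianBlur(cv2.cvtColor(rect(f,c,z),cv2.COLOR_BGR2GRAY),(5,5),0)
    for R in ra:
        k=int(R/.0005); h=cv2.HoughCircles(g,cv2.HOUGH_GRADIENT,1,20,param1=80,param2=10,minRadius=k-4,maxRadius=k+4)
        if h is not None: u=h[0,0]; print(nm,R,c[0]-.1+u[0]*.0005,c[1]-.1+u[1]*.0005,u[2]*.0005)
    if nm=="nest": cv2.imwrite("pics/nest.png",g)
```

```text
head [0.5832 0.1209 0.122 ]
jaw ang -18.149666419534327 0.03493167587726385 0.014562329750882596
nest 0.054 0.56075 -0.055249996 0.053500004
nest 0.067 0.55975 -0.053749993 0.0665
nestT 0.054 0.55725 -0.054249994 0.052500002
nestT 0.067 0.55675 -0.054749995 0.067600004
ped 0.05 0.53075004 -0.28375 0.049250003
pedT 0.05 0.52875 -0.28375 0.049150005
```

View pics/nest.png

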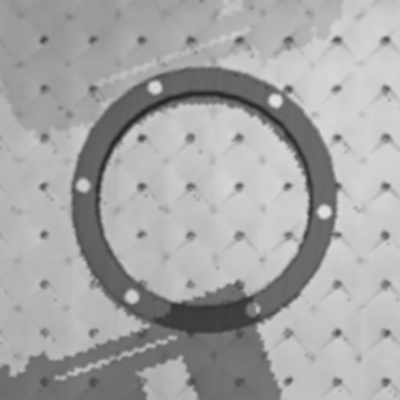

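Run:
```python
from h import *
import pickle
q=quat(np.radians(-18.15))
r.movep([.582,.1202,.16],q); r.move_straight([.582,.1202,.081],rate=.1)
r.gripper_close(f_grip=50); r.dwell(.2)
o=r.get_obs(); print(o["time_s"],o["opening"],o["contact_force"],o["torque"],o["eef_pos"])
r.move_straight([.582,.1202,.16],rate=.1)
o=r.get_obs(); print(o["time_s"],o["opening"],o["contact_force"],o["eef_pos"])
# over pedestal: bore .056, origin should be ~25 mm above -> z_origin=.081 ; TCP=origin+.071
r.movep([.530,-.1,.2],q); r.move_straight([.530,-.2835,.155],rate=.2); r.dwell(.3)
o=r.get_obs(); print(o["time_s"],o["eef_pos"],o["contact_force"])
D={"w":wrist(),"side":grab("side"),"top":grab("top"),"o":o}; pickle.dump(D,open("h.pkl","wb"))
for n in D:
    if n!="o":
        print(n,proj(D[n],[.53,-.2835,.056]),proj(D[n],[.53,-.2835,.084]))
s=D["side"]["image"]; u,v=proj(D["side"],[.53,-.2835,.09]).astype(int)
a=cv2.resize(s[v-50:v+50,u-40:u+40],None,fx=5,fy=5,interpolation=cv2.INTER_CUBIC)
b=cv2.resize(D["w"]["image"][100:350,220:440],(400,455))
im=np.zeros((500,800,3),np.uint8); im[:,:400]=a; im[:455,400:]=b; print(u-40,v-50); cv2.imwrite("pics/h1.png",im)
```

```text
6.675 0.01570454612973666 [0.99206804 1.05871612 0.51861852] [ 0.02389661 -0.18671893 -0.03691113] [0.58201857 0.12022657 0.08097851]
7.6167 0.015739973321518184 [-0.02585068  0.39524048 -2.27389014] [0.58159548 0.11996861 0.15936994]
9.925 [ 0.53028067 -0.28286544  0.1553766 ] [-0.28042652 -0.16275675 -1.43948729]
w [323.42850828 249.07466518] [323.47691937 261.19173833]
side [370.78325344 216.85403518] [371.26236641 205.33001454]
top [413.20406483 259.3941187 ] [416.64661159 258.92704554]
331 152
```

View pics/h1.png

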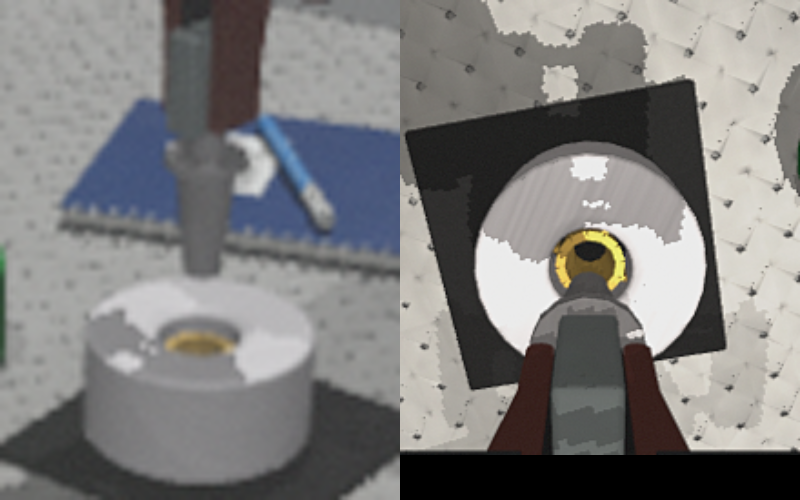

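Side crop: tip at (204,270) above the bore centre at (200,333), so nearly aligned. Wrist crop: tip at (590,275), laterally on the bore at (591,265). Next I'll check the depth direction numerically.

Run:
```python
from h import *
import pickle
D=pickle.load(open("h.pkl","rb")); f=D["w"]; o=D["o"]
th=np.radians(-18.15); x=np.array([np.cos(th),np.sin(th)]); z=np.array([-np.sin(th),np.cos(th)]); t=np.array(o["eef_pos"])[:2]
for n,p,h in(("tipfar",(590,275),.0844),("mouthtop",(590,228),.056),("mouthL",(549,265),.056),("mouthR",(633,265),.056),("pedL",(475,265),.056),("pedR",(706,265),.056),("pedtop",(590,156),.056),("collarfar",(585,297),.1354)):
    P=plane(f,((p[0]-400)/1.818+220,p[1]/1.82+100),h)[:2]; print(n,P.round(4),"rel tool x,z mm",((P-t)@x*1e3).round(1),((P-t)@z*1e3).round(1))
s=D["side"]
for n,p,h in(("tip",(204,270),.0844),("mouth",(200,333),.056)): print(n,plane(s,(p[0]/5+331,p[1]/5+152),h).round(4))
```

```text
tipfar [ 0.533  -0.2765] rel tool x,z mm 0.6 6.9
mouthtop [ 0.5367 -0.2657] rel tool x,z mm 0.7 18.3
mouthL [ 0.5151 -0.2757] rel tool x,z mm -16.7 2.1
mouthR [ 0.5491 -0.2868] rel tool x,z mm 19.1 2.1
pedL [ 0.4852 -0.2659] rel tool x,z mm -48.2 2.1
pedR [ 0.5786 -0.2964] rel tool x,z mm 50.1 2.2
pedtop [ 0.5459 -0.2373] rel tool x,z mm 0.7 48.1
collarfar [ 0.5344 -0.2669] rel tool x,z mm -1.1 16.5
tip [ 0.5273 -0.2805  0.0844]
mouth [ 0.526  -0.2766  0.056 ]
```

Run:
```python
from h import *
th=np.radians(-18.15); x=np.array([np.cos(th),np.sin(th)])
t=np.array(r.get_obs()["eef_pos"]); g=t[:2]+.0005*x
hit=r.move_straight([*g,.108],rate=.04,contact_N=6); r.dwell(.3)
o=r.get_obs(); b=np.array(o["contact_force"]); print(hit,o["time_s"],o["eef_pos"],b)
if not hit:
    hit=r.move_straight([*g,.078],rate=.008,contact_N=6); r.dwell(.2)
    o=r.get_obs(); print(hit,o["time_s"],o["eef_pos"],np.array(o["contact_force"])-b,o["torque"],o["opening"])
np.save("b.npy",np.r_[b,g])
```

```text
False 11.7 [ 0.53059546 -0.28350465  0.10810399] [-0.58689071 -0.24894789 -1.03341677]
True 14.25 [ 0.53072405 -0.28413265  0.08769633] [0.25514566 0.59508572 6.39589846] [ 0.100508   -0.03746295 -0.01850917] 0.01583730713250394
```

Contact came at origin about 39 mm below the mouth, within the expected range and with little side force. Now I'll press in small steps to about 20 N.

Run:
```python
from h import *
v=np.load("b.npy"); b=v[:3]; g=v[3:]
z=r.get_obs()["eef_pos"][2]; p=0; prev=0; step=.0003
for i in range(60):
    z-=step; r.move_straight([*g,z],rate=.008); r.dwell(.06)
    o=r.get_obs(); F=np.array(o["contact_force"])-b; print(round(o["time_s"],2),np.round(o["eef_pos"][2],4),round(z,4),F.round(1),round(o["opening"],4))
    if F[2]>19 or np.hypot(*F[:2])>15: break
    step=.0003 if F[2]<14 else .00015
r.dwell(.3); o=r.get_obs(); print(o["time_s"],np.array(o["contact_force"])-b,o["eef_pos"])
```

```text
14.58 0.0877 0.0874 [-0.1 -0.8  5.7] 0.016
14.89 0.0875 0.0871 [-0.  -1.   7.3] 0.0155
15.2 0.0873 0.0868 [-0.4 -0.8  9.3] 0.0158
15.51 0.0871 0.0865 [-0.5 -0.9  8.1] 0.0156
15.82 0.0869 0.0862 [-0.2 -1.2 10.5] 0.0157
16.12 0.0868 0.0859 [-1.6 -1.  11.4] 0.0157
16.43 0.0866 0.0856 [-1.4 -1.1 11.7] 0.0157
16.74 0.0864 0.0853 [-1.8  0.2 12.2] 0.0155
17.05 0.0862 0.085 [-1.4 -0.6 13.9] 0.0155
17.36 0.086 0.0847 [-0.9  0.5 14.6] 0.0157
17.67 0.0859 0.0845 [-2.2 -0.7 15.2] 0.0157
17.98 0.0858 0.0844 [-1.6 -0.7 15.5] 0.016
18.28 0.0857 0.0842 [-2.2 -0.3 15.8] 0.016
18.59 0.0857 0.0841 [-1.9  0.1 16. ] 0.0158
18.9 0.0856 0.0839 [-1.9 -0.9 17.1] 0.0158
19.21 0.0855 0.0838 [-2.7  0.  16.9] 0.0154
19.52 0.0854 0.0836 [-2.9  0.4 17.5] 0.0157
19.82 0.0853 0.0835 [-3.1 -0.  17.9] 0.0159
20.13 0.0852 0.0833 [-2.9  1.  18.6] 0.0159
20.44 0.0851 0.0832 [-3.   0.4 18.8] 0.0156
20.75 0.0849 0.083 [-3.5 -0.4 18.5] 0.0157
21.06 0.0848 0.0829 [-3.6 -0.1 20.3] 0.0161
21.3583 [-3.2528834  -0.33946473 19.01901271] [ 0.53088081 -0.28403353  0.08479715]
```

Run:
```python
from h import *
import pickle
v=np.load("b.npy"); b=v[:3]
t=np.array(r.get_obs()["eef_pos"])
r.move_straight([t[0],t[1],t[2]+.06],rate=.03); r.dwell(.4)
o=r.get_obs(); print(o["time_s"],o["eef_pos"],np.array(o["contact_force"])-b,o["torque"],o["opening"])
D={"w":wrist(),"side":grab("side"),"o":o,"t0":t}; pickle.dump(D,open("l.pkl","wb"))
s=D["side"]["image"]; a=cv2.resize(s[120:270,300:440],(560,600),interpolation=cv2.INTER_CUBIC); cv2.imwrite("pics/l1.png",a)
```

```text
23.975 [ 0.53089793 -0.28402095  0.14478751] [ 0.83040574  0.73747237 -7.46950789] [-0.03582108 -0.03766782  0.00499992] 0.01578102034066935
```

View pics/l1.png

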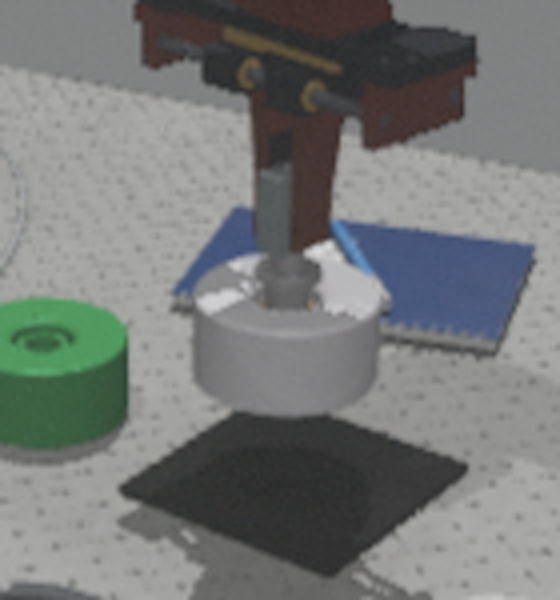

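The pedestal hangs level and clear of the pad, carrying a load of about 7 N. Next I'll carry it to just above the nest and look.

Run:
```python
from h import *
import pickle
t=np.array(r.get_obs()["eef_pos"]); G=[.560,-.0548]
r.move_straight([*G,t[2]],rate=.1); r.dwell(.3); r.move_straight([*G,.099],rate=.06); r.dwell(.4)
o=r.get_obs(); print(o["time_s"],o["eef_pos"],o["contact_force"])
D={"w":wrist(),"side":grab("side"),"o":o}; pickle.dump(D,open("n.pkl","wb"))
s=D["side"]["image"]; a=cv2.resize(s[200:320,255:355],(500,600),interpolation=cv2.INTER_CUBIC)
b=cv2.resize(D["w"]["image"][60:300,220:440],(300,327)); im=np.zeros((600,800,3),np.uint8); im[:,:500]=a; im[:327,500:]=b
cv2.imwrite("pics/n1.png",im)
```

```text
28.15 [ 0.56007657 -0.05481859  0.09917339] [-0.22729546 -0.06179161 -8.01700262]
```

View pics/n1.png

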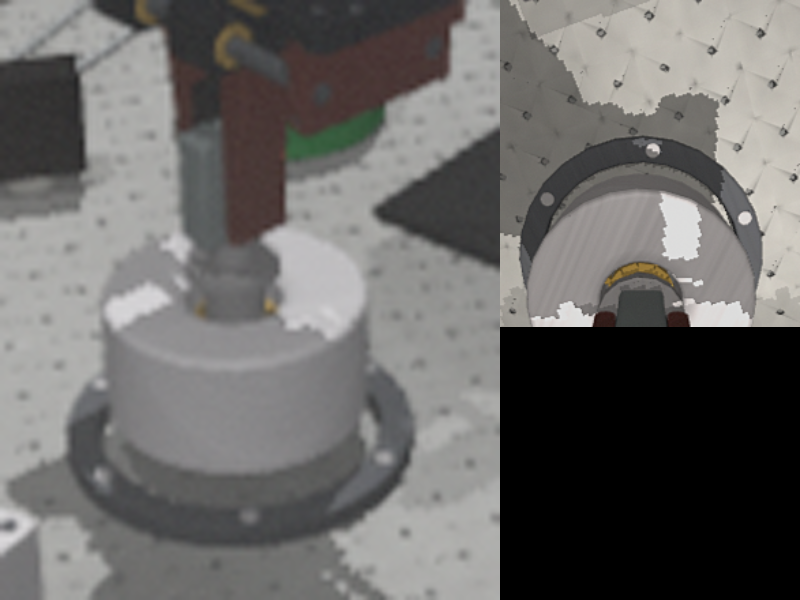

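Side crop: pedestal centre u≈235 against ring 240. Wrist crop: 641 against 641.5. So it is laterally within about 2 mm, and I'll check the depth direction numerically.

Run:
```python
from h import *
import pickle
D=pickle.load(open("n.pkl","rb")); f=D["w"]; s=D["side"]; o=D["o"]
th=np.radians(-18.15); x=np.array([np.cos(th),np.sin(th)]); z=np.array([-np.sin(th),np.cos(th)]); t=np.array(o["eef_pos"])[:2]
for n,p,h in(("ringfar-67",(640,137),.01),("inner far-54?",(640,162),.01),("pedfar-50",(640,190),.0704),("pedL",(527,290),.0704),("pedR",(755,290),.0704)):
    P=plane(f,((p[0]-500)/1.364+220,p[1]/1.3625+60),h)[:2]; print(n,"x,z mm",((P-t)@x*1e3).round(1),((P-t)@z*1e3).round(1))
for n,p,h in(("ringL",(67,435),.01),("ringR",(413,435),.01),("ringbot",(240,537),.01),("pedL",(104,300),.0704),("pedR",(366,300),.0704),("pedbot",(235,470),.0204)):
    print(n,plane(s,(p[0]/5+255,p[1]/5+200),h)[:2].round(4))
def outline(P,R,h): 
    a=np.linspace(0,6.28,361); q=np.array([proj(s,[P[0]+R*np.cos(k),P[1]+R*np.sin(k),h]) for k in a]); q=(q-[255,200])*5; return q[:,0].min().round(),q[:,0].max().round(),q[:,1].max().round()
print("pred side ring .560,-.0542:",outline((.56,-.0542),.067,.01),"ped at tcp: top",outline(t,.05,.0704),"bot",outline(t,.05,.0204))
```

```text
ringfar-67 x,z mm -0.6 66.7
inner far-54? x,z mm -0.6 54.2
pedfar-50 x,z mm -0.6 50.0
pedL x,z mm -48.6 7.4
pedR x,z mm 48.2 7.3
ringL [ 0.6093 -0.0114]
ringR [ 0.4957 -0.0779]
ringbot [0.5186 0.0077]
pedL [ 0.595  -0.0212]
pedR [ 0.5113 -0.0698]
pedbot [ 0.5341 -0.0135]
pred side ring .560,-.0542: (np.float64(62.0), np.float64(411.0), np.float64(524.0)) ped at tcp: top (np.float64(98.0), np.float64(367.0), np.float64(359.0)) bot (np.float64(106.0), np.float64(368.0), np.float64(472.0))
```

Both agree within about 1 mm, so I'll lower it.

Run:
```python
from h import *
G=[.5597,-.0550]; r.move_straight([*G,.099],rate=.02)
hit=r.move_straight([*G,.076],rate=.012,contact_N=5); r.dwell(.3)
o=r.get_obs(); print(hit,o["time_s"],o["eef_pos"],o["contact_force"],o["torque"])
```

```text
True 30.275 [ 0.559691   -0.05501538  0.0790535 ] [-0.08950733  0.4931136   7.47490647] [-0.03472898  0.03064668 -0.04698397]
```

It landed at the expected height of 0.0790. Now I'll release, retreat straight up and check.

Run:
```python
from h import *
r.ungrasp(); r.dwell(.3)
t=np.array(r.get_obs()["eef_pos"]); r.move_straight([t[0],t[1],.26],rate=.1)
r.move_straight([.50,-.30,.30],rate=.2); r.dwell(.4); o=r.get_obs(); print(o["time_s"],o["opening"],o["contact_force"])
T=grab("top"); S=grab("side")
a=cv2.resize(S["image"][170:370,180:400],(400,364)); b=cv2.resize(T["image"][205:295,255:345],(400,400),interpolation=cv2.INTER_CUBIC)
im=np.zeros((400,800,3),np.uint8); im[:364,:400]=a; im[:,400:]=b; cv2.imwrite("pics/e1.png",im)
print("pred ped top centre in crop",((proj(T,[.557,-.0545,.05])-[255,205])*400/90+[400,0]),"ring",((proj(T,[.557,-.0545,.01])-[255,205])*400/90+[400,0]),"post top .0790-.071+.112",((proj(T,[.557,-.0545,.12])-[255,205])*400/90+[400,0]))
```

```text
35.5583 0.0875679560968951 [-0.2465585   0.30996136 -0.72020748]
pred ped top centre in crop [607.83403368 186.28457589] ring [608.80640857 191.40639796] post top .0790-.071+.112 [605.90519793 176.12475626]
```

View pics/e1.png

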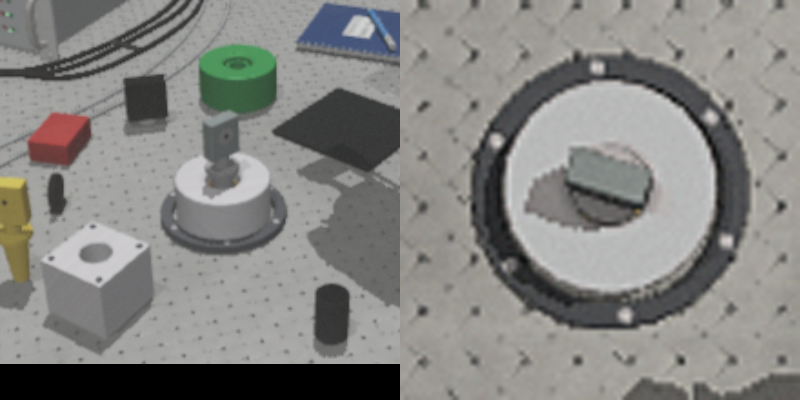

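The pedestal sits flat in the ring with the post upright. In the top crop the pedestal centre is (610,187) and the ring centre (610.5,191.5), which matches the predicted offset for a centred pedestal within about 1 mm. The bystanders in view look unmoved.

```bash
python3 -c "
from cell import r
r.finish_job(); print(r.get_obs()['time_s'])"
```

```text
the job is handed in; nothing more can be done
the job is handed in; nothing more can be done
```

The job is handed in: the post is wedged in the pedestal, and the pedestal stands inside the locating ring. No verdict was reported.

- **Wedging:** I gripped the grey post by its head and lowered it into the bore on the pad. The shank first touched about 39 mm below the bore mouth, near the deep end of the expected range. I then pressed in small steps to about 19–20 N, which sank it roughly 3 mm further.
- **Lift and placing:** The pedestal hung level by the taper alone. I carried it to the ring, and it touched down at the expected height.
- **Last checks:** In the pictures the pedestal is flat and centred in the ring to about 1 mm. The post is upright, and the gripper is open and clear. The clock read 35.6 s shortly before hand-in.
- **Not fully checked:** The lens tube, iris ring and beam block look unmoved in the last picture. The white lens case was outside that crop; the arm stayed well above it.
- **Disagreement:** The top and wrist cameras differed by about 2–3 mm in x. I worked from the wrist camera, and where I compared them both gave the same spacing between pedestal and ring.

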